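# Feed a pie mould down the chute to the escapement gate

## Task

Take the copper-coloured pie mould, set it flat in the flared upper end of the sloped feed chute and let go, then push it down the chute from behind until it rests squarely against the orange gate. The gate is sprung and trips if it is forced: feel for it and push gently, so that it never gives by more than about 2 mm. Leave the two plain moulds and the mug alone.

Things in the scene. Friction and masses are not known exactly. Their poses are not given: they have to be found in the camera images.
- copper_mould_center (a point): Copper-coloured pie mould with a closed flat top: a plain straight-sided disc, diameter 56 mm, height 32 mm, mass 0.15 to 0.35 kg. The point is its centre, 16 mm above its underside; z is its upright axis. It starts standing on the work surface.
- plain_mould_a_center (a point): Plain silvery mould of the same size (diameter 56 mm, height 32 mm), standing on the work surface; the point is its centre. Must not be disturbed.
- plain_mould_b_center (a point): A second plain silvery mould, the same size, likewise; the point is its centre. Must not be disturbed.
- mug: White mug, rim radius 42 mm, height 85 mm; origin at the centre of its underside. Must not be disturbed.
- channel: Sloped channel of the chute, fixed. Origin: middle of the floor's upper, open end, about 130 mm above the work surface. x runs down the slope along the floor (13.75 degrees below level), y across, z square to the floor, up. Floor 320 mm long. A mould does not slide down by itself: it stays where it is put, and takes 0.5 to 2 N to push along.
- throat (a point): On the channel's floor, mid-width, 100 mm down from its upper end; axes as the channel's. Uphill of it lies the flared upper end (side walls from 90 mm apart closing to 62 mm, none across the end); downhill the walls are parallel, 62 mm apart inside. All walls are 18 mm high.
- gate (a joint): How far the gate (orange plate 54 mm wide across the channel, 3 to 27 mm above its floor) is pushed downhill in its spring mount, in m: 0 at rest, stop at 0.012; over 0.0025 it trips. Gives from about 3.5 N, then 2 N more per mm plus 0.2 N per mm/s; returns slowly. Its blue carriage (40 mm high) is clamped anew each time, unmeasured: gate face 195 to 245 mm down the channel.
There are look-alikes about, which are no part of the job. Several things look just like the part that bears copper_mould_center: the one meant starts farthest from the robot's base.

How it is judged (in metres and radians):
On the way, in this order (a step that is already met when the one before it is completed fails the run):
1. The copper mould lies flat on the floor of the chute's flared upper end, let go by the fingers (x of copper_mould_center in the frame of channel between 0.02 and 0.1 m and y of copper_mould_center in the frame of channel between -0.02 and 0.02 m and z of copper_mould_center in the frame of channel below 0.019 m and angle between the z axis of copper_mould_center and the z axis of channel, either way round below 0.08 rad and contact force between copper_mould and the fingers below 0.1 N), for 0.2 s.
2. The copper mould has been pushed against the gate (x of copper_mould_center in the frame of gate between -0.0295 and -0.026 m and y of copper_mould_center in the frame of channel between -0.006 and 0.006 m and z of copper_mould_center in the frame of channel below 0.019 m and angle between the z axis of copper_mould_center and the z axis of channel, either way round below 0.08 rad), for 0.2 s.
At the end, for the whole second after the job is handed in: The copper mould lies flat on the channel floor between the walls (its upright axis within 0.08 rad of the floor's normal, its centre within 6 mm of the middle line), at rest, its side within 1.5 mm of the gate's face, the gate pushed in by less than 2.5 mm (all of step 2 and value of joint gate below 0.0025 m and linear speed of copper_mould below 0.01 m/s); the robot touches nothing.
It fails at once if The gate is pushed in by more than 2.5 mm (tripped) (value of joint gate above 0.0025 m).
It fails at once if A plain mould is moved by more than 15 mm (distance of any of plain_mould_a_center, plain_mould_b_center from where it was at the start of the episode above 0.015 m).
It fails at once if The mug is moved by more than 15 mm (distance of mug from where it was at the start of the episode above 0.015 m).
It also fails if it takes over 58 s, if anything falls off the work surface, if the arm or the gripper's body presses on something with over 40 N, if the wrist force passes 120 N, or if a joint passes its speed limit or range.

## Robot

A 6-joint arm with a two-finger parallel gripper is mounted at the origin on the work surface. World frame = base frame: x ahead of the robot, y to its left, z up, the work surface at z = 0. Lengths are in mm, angles in rad, forces in N, time in s.
With the tool pointing down it reaches from about 325 to 875 mm from the base axis. Payload 4.4 kg.
Tool frame: the origin (TCP) lies on the centre line of the jaws, within the pads' length; the fingertips stand 22 mm ahead of it and the grasp point (between the pads) lies 3 mm ahead of it; z points along the fingers, y is the line along which they close (so a half turn about z gives the same grasp; the last joint's range is limited). The gripper opens to 85 mm and grips with 20 to 120 N. Pads are 22 mm wide; open, the fingers measure 114 mm over their backs; the gripper's body (76 mm by 85 mm) begins 54 mm behind the grasp point. The pads swing forward as they close: fully open they stand 13 mm farther back than shut.
Start: joints at [-1.427, 0.207, 1.542, -0, 1.393, -0.15], TCP at [167.053, -550.201, 253.282] pointing down, gripper open.
Joint ranges: [-2.73, 2.73], [-0.86, 2.22], [0.23, 2.46], [-1.11, 4.25], [0.08, 2.63], [-2.82, 2.82]. Speed limits (rad/s): [2.79, 2.79, 3.14, 3.14, 3.14, 3.14].

## Interface

Orientations are given as [roll, pitch, yaw] about the fixed x, y, z axes, in that order (R = Rz(yaw) Ry(pitch) Rx(roll)).
In Python, from rig import telemetry, read_camera, camera_params, bot gives the robot as it stands.
- The arm moves only by the tool step_arm, never from a script. Its arguments are lists of equal length, an entry for each row: "translation": the shift along the tool's x, y, z in units of 20 cm (1.0 is 20 cm), a list of three; "delta_rot": the turn, a rotation vector about the tool's x, y, z in units of 2 pi rad (1.0 is 2 pi rad), a list of three; "fingers": the closure, from 0 (fully open) to 1 (shut). In form: {"translation": [[dx, dy, dz], ...], "delta_rot": [[wx, wy, wz], ...], "fingers": [fingers, ...]}. A call has 1 to 8 rows; each row is the pose to reach, as a shift and turn from the pose commanded when the call began, along the tool's axes at that moment, turning the shorter way round; what a row does not reach only later rows make up. A row lasts 1/8 s, in which the tool goes at most 62.5 mm and 10.7 degrees, less where a joint would pass 70% of its speed; a pose out of reach is approached as far as the arm can. A call with a number of a shift or a turn outside -1 to 1 is refused whole. A call with a gripper value outside its range is refused whole. The fingers move at their own pace and stop on an object; the grip force is fixed at half the most. Time passes only in rows, so rows that repeat a pose let the fingers close. It gives the time, the measured TCP pose, the force, the opening and the grip force at its end, in the units of the state.
- telemetry.get_obs(): the state, without advancing time (a new reading comes with each control period).
- read_camera(name): name is "scene" or "side" or "wrist"; returns the picture (400x640x3 uint8, red, green, blue); there is no depth.
- camera_params(name): a dict with "K" (3x3 intrinsics, pixels), "R" (3x3) and "t" (3): a world point X has camera coordinates R X + t; the wrist camera has in their place "T_tool_cam" (4x4, takes a point from camera to tool coordinates, whose origin is the TCP and whose axes are the flange's). Camera axes: x right, y down, z forward; pixel columns grow to the right and rows downward; lengths in mm; the calibration is good to about 2 mm. A picture is of the moment at which its call begins: read the wrist's pose just before it. camera_params takes no time and is no camera call.
- bot.sign_off(): hands the job in; it is judged then, once.
The state is a dict: "time_s": time; "q": joint angles; "dq": joint speeds; "effort": joint torques, N m; "tool_pos": TCP position; "tool_rot": TCP orientation; "force": force on the tool from outside, world axes, zero at the start; "moment": the same for the moment, N m; "grip_width": finger opening in mm; "grip_force": force on a finger pad.
Only numpy, scipy, OpenCV 4.12 (cv2) and the standard library are available. Lean on these libraries where they do the work, as an engineer would, in place of code of your own. Each camera call takes 0.05 s, during which the arm holds its last target. There are 200 camera calls.

## Working session

There is one attempt and no reset: what is moved stays moved. The work goes in short steps, Python scripts to look and compute and a tool call to move; the robot and the scene stay as the last step left them, time stands still between calls to the robot, and variables do not carry over. Pictures are saved under pics/ and viewed, at most 10 in all, crops included, and the job is handed in when it is done.

Besides the shell and the picture viewer there is one more tool, called after "Call:" by a JSON object that holds its "method" and its "body". step_arm: Moves the arm, as the interface text tells. Shifts and turns lie within -1 to 1; 1 stands for 20 cm of shift or 2 pi rad of turn. Its arguments: {"type":"object","properties":{"translation":{"type":"array","items":{"type":"array","items":{"type":"number"}}},"delta_rot":{"type":"array","items":{"type":"array","items":{"type":"number"}}},"fingers":{"type":"array","items":{"type":"number"}}},"required":["translation","delta_rot","fingers"]}

```bash
mkdir -p pics; ls; python3 - <<'E'
from rig import telemetry, read_camera, camera_params, bot
import cv2, numpy as np
np.set_printoptions(precision=4,suppress=True)
for n in ["scene","side"]:
    im=read_camera(n); cv2.imwrite(f"pics/{n}0.png",im[:,:,::-1]); p=camera_params(n); print(n,p)
print(camera_params("wrist")); o=telemetry.get_obs(); print(o)
E
```

```text
pics
scene {'K': array([[512.2566,   0.    , 320.9006],
       [  0.    , 512.2566, 206.1032],
       [  0.    ,   0.    ,   1.    ]]), 'R': array([[ 0.2193,  0.9756, -0.0041],
       [ 0.7983, -0.1819, -0.5741],
       [-0.5609,  0.1227, -0.8188]]), 't': array([ -71.9941, -301.8529, 1685.335 ])}
side {'K': array([[403.1549,   0.    , 323.1712],
       [  0.    , 403.1549, 198.2038],
       [  0.    ,   0.    ,   1.    ]]), 'R': array([[-0.8489, -0.5281, -0.0213],
       [-0.3062,  0.5242, -0.7946],
       [ 0.4308, -0.6681, -0.6067]]), 't': array([ 385.7641,  243.4238, 1156.7045])}
{'K': array([[290.6982,   0.    , 323.4167],
       [  0.    , 290.6982, 202.3963],
       [  0.    ,   0.    ,   1.    ]]), 'T_tool_cam': array([[  -0.0008,   -0.9614,   -0.275 ,   70.1548],
       [   1.    ,   -0.0008,   -0.0002,    0.4141],
       [   0.    ,   -0.275 ,    0.9614, -121.2228],
       [   0.    ,    0.    ,    0.    ,    1.    ]])}
{'time_s': 0.1, 'q': array([-1.4265,  0.2074,  1.5428,  0.    ,  1.3935, -0.1505]), 'dq': array([ 0.001 , -0.0012, -0.0027,  0.0022,  0.0008,  0.0002]), 'effort': array([ -0.0001, -38.4092, -29.2549,  -0.0002,   0.0048,  -0.    ]), 'tool_pos': array([ 166.9373, -549.5446,  252.212 ]), 'tool_rot': array([-3.1395, -0.0003,  0.2948]), 'force': array([ 0.5016, -0.8721, -0.4007]), 'moment': array([-0.0116,  0.0196, -0.0608]), 'grip_force': 0.0, 'grip_width': 85.50240547725774}
```

View pics/scene0.png

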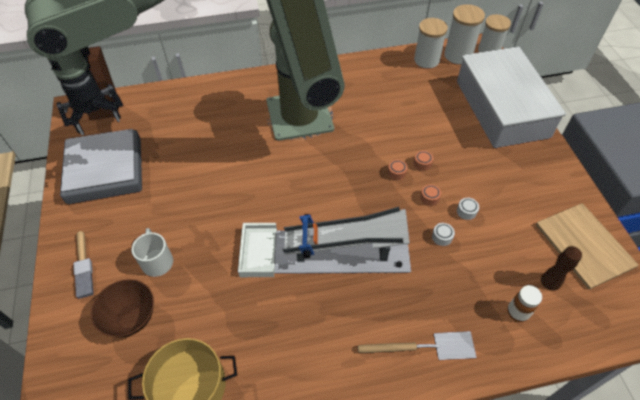

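View pics/side0.png

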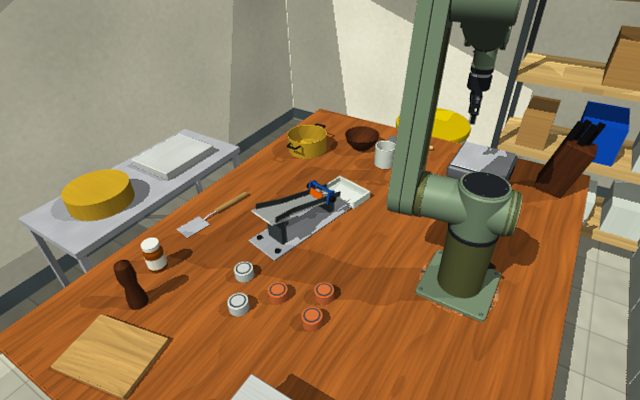

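Scene: three copper moulds at (398,170), (424,159) and (431,195), silver moulds at (468,208) and (443,234), mug at (152,255). The chute's flared end is at about (405,225) and the orange gate at about (316,233). In the side view the coppers are at (277,292), (323,292) and (312,318), and the chute's upper end is at about (262,212). Next I'll triangulate these and take close crops.

```bash
cat > h.py <<'E'
from rig import telemetry, read_camera, camera_params, bot
import cv2, numpy as np
from scipy.spatial.transform import Rotation as Ro
np.set_printoptions(precision=2,suppress=True)
def cam(n,o=None):
    p=camera_params(n); K=p["K"]
    if n=="wrist":
        T=p["T_tool_cam"]; Rw=Ro.from_euler("xyz",o["tool_rot"]).as_matrix()
        Rc=Rw@T[:3,:3]; c=Rw@T[:3,3]+o["tool_pos"]; return K,Rc.T,-Rc.T@c
    return K,p["R"],p["t"]
def ray(C,uv):
    K,R,t=C; d=R.T@np.linalg.solve(K,[uv[0],uv[1],1]); return -R.T@t,d/np.linalg.norm(d)
def plane(C,uv,z):
    c,d=ray(C,uv); return c+d*(z-c[2])/d[2]
def tri(*a):
    A=np.zeros((3,3));b=np.zeros(3);
    rs=[ray(C,uv) for C,uv in a]
    for c,d in rs: M=np.eye(3)-np.outer(d,d);A+=M;b+=M@c
    x=np.linalg.solve(A,b); return x,[np.linalg.norm((np.eye(3)-np.outer(d,d))@(x-c)) for c,d in rs]
def proj(C,X):
    K,R,t=C; v=K@(R@np.asarray(X,float)+t); return v[:2]/v[2]
E
python3 - <<'E'
from h import *
s=cv2.imread("pics/scene0.png"); d=cv2.imread("pics/side0.png")
a=cv2.resize(s[140:290,230:490],None,fx=3,fy=3,interpolation=cv2.INTER_CUBIC)
cv2.imwrite("pics/sc1.png",a[:, :800])
b=cv2.resize(d[165:335,220:400],None,fx=3.5,fy=3.5,interpolation=cv2.INTER_CUBIC)
cv2.imwrite("pics/sd1.png",b[:600])
E
```

```text
(no output)
```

View pics/sc1.png

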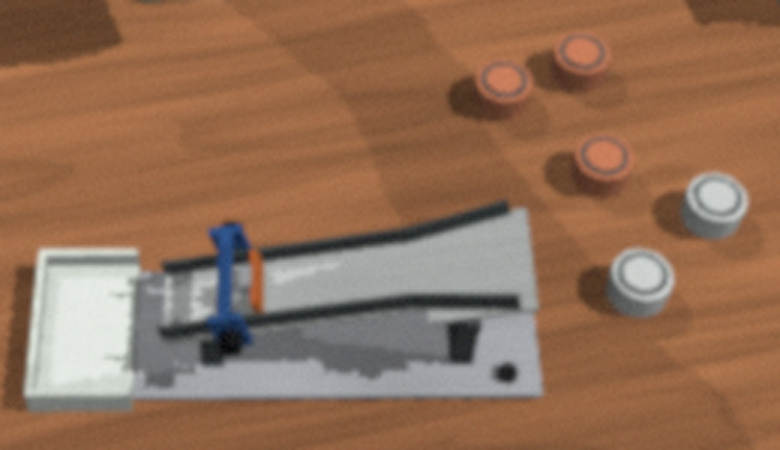

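View pics/sd1.png

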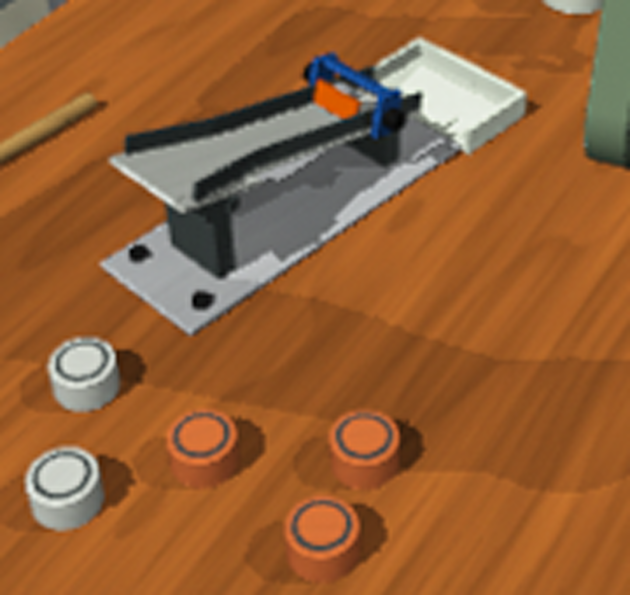

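Candidates for the copper mould, by scene pixel: (398,167), (424,157) and (431,192). I expect the last to be farthest from the base. The triangulation will check that.

```bash
python3 - <<'E'
from h import *
S=cam("scene");D=cam("side")
print("camS",-S[1].T@S[2],"camD",-D[1].T@D[2])
P={"c1":((397.7,166.7),(324,289.6)),"c2":((424,157.3),(312,314.7)),"c3":((431.3,192),(278,289.6)),"sa":((468.7,204.7),(238.6,300.4)),"sb":((443.7,230.7),(243.7,268.4)),
"endnear":((405.3,209.3),(272.9,224.4)),"endfar":((409.3,242.7),(251.4,210.1)),"gate":((315.7,233.3),(316.3,193)),
"mug":None}
for k,v in P.items():
    if v: x,e=tri((S,v[0]),(D,v[1])); print(k,x,e,"r",np.hypot(*x[:2]),"zplane32:",plane(S,v[0],32)[:2])
print(plane(S,(152,240),85))
E
```

```text
camS [1202.   -191.39 1206.33] camD [-96.3  848.88 903.41]
c1 [304.74 237.77  27.72] [np.float64(1.4893921641853332), np.float64(1.4893921641852572)] r 386.52944209438897 zplane32: [309.2  237.19]
c2 [287.79 325.14  28.62] [np.float64(1.9933858666759299), np.float64(1.993385866676021)] r 434.21156816319336 zplane32: [291.95 325.  ]
c3 [414.87 302.99  26.98] [np.float64(1.9690454900507317), np.float64(1.969045490050769)] r 513.730042051769 zplane32: [419.61 302.29]
sa [482.38 388.94  29.77] [np.float64(1.8305588770532448), np.float64(1.8305588770532295)] r 619.6474374178863 zplane32: [484.88 389.26]
sb [547.94 291.36  28.27] [np.float64(1.0739254850459836), np.float64(1.0739254850460052)] r 620.5831416667921 zplane32: [550.7  290.65]
endnear [517.84 177.37 125.88] [np.float64(2.550059145380008), np.float64(2.5500591453799952)] r 547.3779294917794 zplane32: [460.43 211.36]
endfar [615.81 156.64 125.76] [np.float64(1.511579437881485), np.float64(1.5115794378814316)] r 635.4241283569827 zplane32: [566.09 188.04]
gate [516.72 -57.05  90.88] [np.float64(1.6231714271289028), np.float64(1.623171427128992)] r 519.8593087615233 zplane32: [481.96 -48.82]
[ 441.24 -468.06   85.  ]
```

c3 at about (415,303) is the farthest copper mould (r 514, the others 387 and 434). Setting out, with yaw -0.21 so that tool y runs down the chute.

Call:
{"method": "step_arm", "body": {"translation": [[0.93,-0.5,0],[0.93,-0.5,0],[0.93,-0.5,0],[0.93,-0.5,0],[0.93,-0.5,0]], "delta_rot": [[0,0,0.08],[0,0,0.08],[0,0,0.08],[0,0,0.08],[0,0,0.08]], "fingers": [0,0,0,0,0]}}

```text
time_s: 0.72
tool_pos: [317.0, -398.6, 252.8]
tool_rot: [-3.141, 0.001, -0.204]
force: [-0.7, 0.3, 1.1]
grip_width: 85.6
grip_force: 0.0
```

Call:
{"method": "step_arm", "body": {"translation": [[0.4,-1,0],[0.4,-1,0],[0.4,-1,0],[0.4,-1,0]], "delta_rot": [[0,0,0],[0,0,0],[0,0,0],[0,0,0]], "fingers": [0,0,0,0]}}

```text
time_s: 1.23
tool_pos: [436.2, -219.9, 253.1]
tool_rot: [-3.141, 0.0, -0.206]
force: [0.1, -1.1, -0.4]
grip_width: 85.5
grip_force: 0.0
```

Call:
{"method": "step_arm", "body": {"translation": [[0,-1,0],[0,-1,0],[0,-1,0],[0,-1,0]], "delta_rot": [[0,0,0],[0,0,0],[0,0,0],[0,0,0]], "fingers": [0,0,0,0]}}

```text
time_s: 1.72
tool_pos: [476.9, -23.6, 253.0]
tool_rot: [-3.142, 0.0, -0.204]
force: [-0.7, -0.1, 0.4]
grip_width: 85.2
grip_force: 0.0
```

Call:
{"method": "step_arm", "body": {"translation": [[-0.2,-1,0],[-0.2,-1,0],[-0.2,-1,0],[-0.2,-1,0],[-0.2,-1,0],[-0.2,-1,0]], "delta_rot": [[0,0,0],[0,0,0],[0,0,0],[0,0,0],[0,0,0],[0,0,0]], "fingers": [0,0,0,0,0,0]}}

```text
time_s: 2.48
tool_pos: [479.3, 176.3, 253.1]
tool_rot: [3.14, 0.0, -0.21]
force: [-1.0, -0.1, 0.5]
grip_width: 85.4
grip_force: 0.0
```

```bash
cat > snap.py <<'E'
import sys,pickle
from h import *
n=sys.argv[1]; o=telemetry.get_obs(); im=read_camera("wrist")
cv2.imwrite(f"pics/{n}.png",im[:,:,::-1]); pickle.dump(cam("wrist",o),open(f"pics/{n}.pkl","wb")); print(o["tool_pos"],o["tool_rot"])
E
python3 snap.py w1
```

```text
[479.34 176.34 253.05] [ 3.14  0.   -0.21]
```

Call:
{"method": "step_arm", "body": {"translation": [[-0.44,-0.55,0],[-0.44,-0.55,0],[-0.44,-0.55,0],[-0.44,-0.55,0],[-0.44,-0.55,0]], "delta_rot": [[0,0,0],[0,0,0],[0,0,0],[0,0,0],[0,0,0]], "fingers": [0,0,0,0,0]}}

```text
time_s: 3.15
tool_pos: [416.5, 302.6, 253.3]
tool_rot: [3.141, -0.001, -0.21]
force: [-0.1, -0.3, 0.5]
grip_width: 85.3
grip_force: 0.0
```

```bash
python3 snap.py w2
```

```text
[416.51 302.6  253.3 ] [ 3.14 -0.   -0.21]
```

View pics/w1.png

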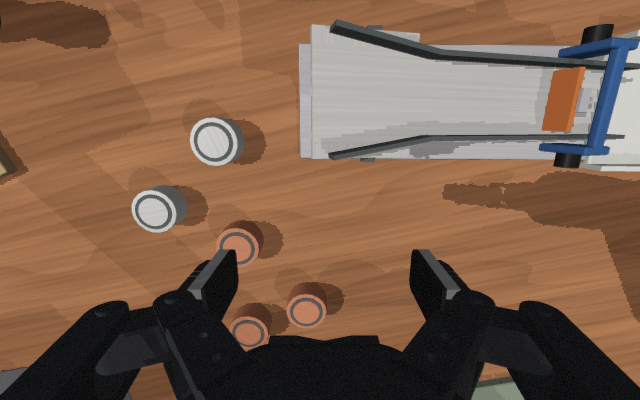

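View pics/w2.png

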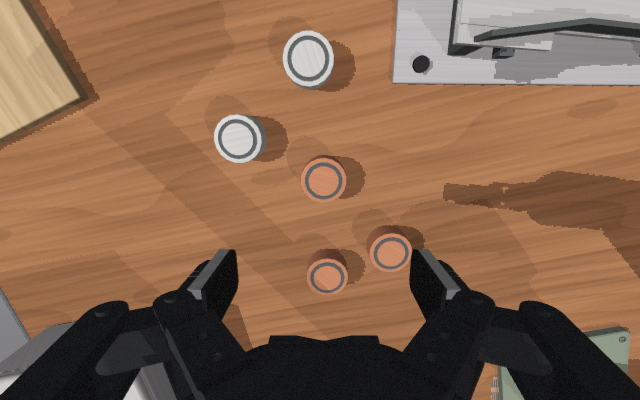

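w1: chute floor end corners at (313,24) and (312,158), gate face foot line at about (550,98), target copper at (240,245). w2: target copper at (323,180), between the jaws' line of approach, with both silvers and the other two coppers clear of it.

```bash
python3 - <<'E'
from h import *
import pickle
C1,C2=[pickle.load(open(f"pics/w{i}.pkl","rb")) for i in (1,2)]
S=cam("scene");D=cam("side")
def dark_ring(n,uv,r=26):
    im=cv2.imread(f"pics/{n}.png"); h=cv2.cvtColor(im,cv2.COLOR_BGR2HSV); x,y=map(int,uv)
    m=np.zeros(im.shape[:2],np.uint8); cv2.circle(m,(x,y),r,255,-1)
    ring=((h[...,1]<110)&(h[...,2]<125)&(m>0)).astype(np.uint8)
    cs,_=cv2.findContours(ring,cv2.RETR_EXTERNAL,cv2.CHAIN_APPROX_NONE); 
    cs=sorted(cs,key=lambda c:-cv2.contourArea(c)); e=cv2.fitEllipse(cs[0]); return e
a=dark_ring("w1",(240,245),22);b=dark_ring("w2",(323.5,180),24); print(a,b)
print("mould top",tri((C1,a[0]),(C2,b[0])), plane(C2,b[0],32))
f=tri((C1,(313,24)),(S,(409.3,242.7)),(D,(251.4,210.1))); n=tri((C1,(312,158)),(S,(405.3,209.3)),(D,(272.9,224.4)))
print(f,n)
P=lambda uv,z:plane(C1,uv,z)
F,N=P((313,24),130),P((312,158),130); print("z130 corners",F,N,np.linalg.norm(F-N))
O=(F+N)/2
t1,t2=P((437,54),130-100*np.sin(.24)+18),P((427,138),130-100*np.sin(.24)+18); print("throat wall tops",t1,t2)
g=tri((C1,(550,98)),(S,(315.7,233.3))); print("gate",g)
im=cv2.imread("pics/w1.png")
h=cv2.cvtColor(im,cv2.COLOR_BGR2HSV); m=((h[...,0]<14)&(h[...,1]>200)&(h[...,2]>150)).astype(np.uint8); m[:, :500]=0
cs=max(cv2.findContours(m,0,2)[0],key=cv2.contourArea); print(cv2.boxPoints(cv2.minAreaRect(cs)), cv2.approxPolyDP(cs,4,True)[:,0])
E
```

```text
((236.31204223632812, 248.45455932617188), (32.466209411621094, 34.30057907104492), 90.1008529663086) ((323.18414306640625, 180.41336059570312), (35.37983703613281, 36.041236877441406), 99.33628845214844)
mould top (array([417.01, 302.44,  35.4 ]), [np.float64(0.08574897145300456), np.float64(0.08574897145315251)]) [416.41 302.62  32.  ]
(array([616.57, 155.73, 125.94]), [np.float64(1.382226272850303), np.float64(1.964033681598885), np.float64(1.5307125746140924)]) (array([518.32, 177.35, 125.85]), [np.float64(0.7170257057979913), np.float64(2.2802767672340023), np.float64(2.8520426295079315)])
z130 corners [616.2  154.67 130.  ] [519.51 177.24 130.  ] 99.29339329781196
throat wall tops [577.33  64.35 124.23] [514.91  79.28 124.23]
gate (array([518.94, -53.61,  85.54]), [np.float64(4.031269339197326), np.float64(4.031269339197418)])Traceback (most recent call last):
  File "<stdin>", line 22, in <module>
ValueError: max() iterable argument is empty
```

Call:
{"method": "step_arm", "body": {"translation": [[0,0,0.9],[0,0,0.9],[0,0,0.9],[0,0,0.9]], "delta_rot": [[0,0,0.003],[0,0,0.003],[0,0,0.003],[0,0,0.003]], "fingers": [0,0,0,0]}}

```text
time_s: 3.7
tool_pos: [411.9, 300.8, 68.6]
tool_rot: [3.133, 0.009, -0.229]
force: [-0.6, -0.8, 0.7]
grip_width: 85.4
grip_force: 0.0
```

Call:
{"method": "step_arm", "body": {"translation": [[0,0,0.1],[0,0,0.225],[0,0,0.225],[0,0,0.225],[0,0,0.225],[0,0,0.225],[0,0,0.225],[0,0,0.225]], "delta_rot": [[0,0,0],[0,0,0],[0,0,0],[0,0,0],[0,0,0],[0,0,0],[0,0,0],[0,0,0]], "fingers": [0,0,0,0.2,0.6,0.6,0.6,0.6]}}

```text
time_s: 4.7
tool_pos: [417.4, 304.5, 30.9]
tool_rot: [-3.14, -0.003, -0.226]
force: [-1.1, -2.9, 7.0]
grip_width: 53.9
grip_force: 62.7
```

Call:
{"method": "step_arm", "body": {"translation": [[0,0,-0.1],[0,0,-0.3],[0,0,-0.6],[0,0,-0.9],[0,0,-0.9],[0,0,-0.9],[0,0,-0.9]], "delta_rot": [[0,0,0],[0,0,0],[0,0,0],[0,0,0],[0,0,0],[0,0,0],[0,0,0]], "fingers": [0.6,0.6,0.6,0.6,0.6,0.6,0.6]}}

```text
time_s: 5.58
tool_pos: [413.7, 303.2, 205.7]
tool_rot: [3.138, 0.004, -0.227]
force: [0.2, 0.8, -3.5]
grip_width: 54.3
grip_force: 64.9
```

```bash
python3 snap.py w3; python3 - <<'E'
from h import *
o=telemetry.get_obs(); print(o["force"],o["grip_width"],o["grip_force"])
im=read_camera("side"); cv2.imwrite("pics/sd2.png",im[120:320,200:400,::-1])
a=cv2.imread("pics/w3.png"); b=cv2.resize(cv2.imread("pics/sd2.png"),(400,400)); cv2.imwrite("pics/m3.png",np.hstack([a[:,140:540],b]))
E
```

```text
[413.69 303.25 205.7 ] [ 3.14  0.   -0.23]
[-0.52 -1.16 -3.67] 54.0297026859504 64.85365390777588
```

View pics/m3.png

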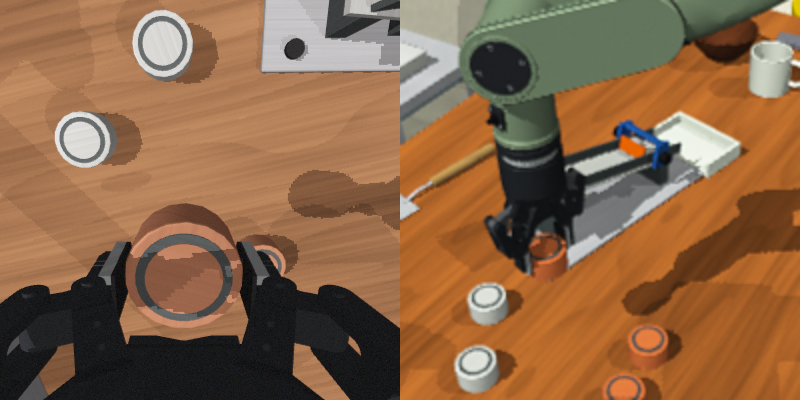

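Mould is held level and centred; w3's ring centre is at about (325,276). Carrying it to above the chute's flared end, with the 13.75° tilt.

Call:
{"method": "step_arm", "body": {"translation": [[0.3,0.21,0],[0.6,0.42,0],[0.895,0.63,0],[0.895,0.63,0],[0.895,0.63,0],[0.895,0.63,0],[0.895,0.63,0],[0.895,0.63,0]], "delta_rot": [[0,0,0],[0,0,0],[0,0,0],[0.02,0,0],[0.0382,0,0],[0.0382,0,0],[0.0382,0,0],[0.0382,0,0]], "fingers": [0.6,0.6,0.6,0.6,0.6,0.6,0.6,0.6]}}

```text
time_s: 6.68
tool_pos: [561.4, 142.4, 208.2]
tool_rot: [-2.902, 0.0, -0.225]
force: [-0.1, 1.0, -3.3]
grip_width: 54.0
grip_force: 64.9
```

```bash
python3 snap.py w4; cat > ch.py <<'E'
from h import *
O=np.array([567.9,166.0,127.]); a=.24; hd=np.array([-.2265,-.974,0])
X=np.array([*(np.cos(a)*hd[:2]),-np.sin(a)]); Z=np.array([*(np.sin(a)*hd[:2]),np.cos(a)]); Y=np.cross(Z,X)
CH=np.stack([X,Y,Z],1)
def st():
    o=telemetry.get_obs(); R=Ro.from_euler("xyz",o["tool_rot"]).as_matrix()
    print("t",o["time_s"],"ch",CH.T@(o["tool_pos"]-O),"F_ch",CH.T@o["force"],"grip",o["grip_width"],o["grip_force"])
    T=np.stack([Y,X,-Z],1); print("rot err tool (units 2pi)",Ro.from_matrix(R.T@T).as_rotvec()/(2*np.pi)*1000,"e-3")
    return o,R
if __name__=="__main__": st()
E
python3 ch.py
```

```text
[561.36 142.36 208.23] [-2.9   0.   -0.22]
t 6.725 ch [ 4.44 -0.97 84.82] F_ch [ 0.13 -0.36 -2.73] grip 54.4120449270927 64.86591696739197
rot err tool (units 2pi) [0.1  0.14 0.62] e-3
```

View pics/w4.png

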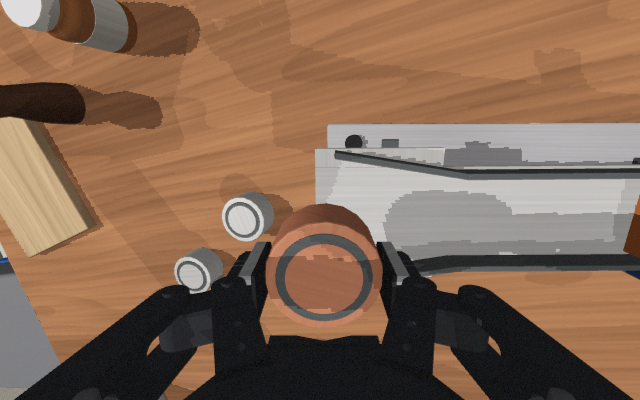

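w4: held mould ring at (322,277). The chute walls run level in the picture, so yaw is aligned: far wall at about row 175, near wall at about row 256, floor corner at (316,149).

```bash
python3 - <<'E'
from ch import *
import pickle
C=pickle.load(open("pics/w4.pkl","rb"))
def pl(uv,h):
    c,d=ray(C,uv); c=CH.T@(c-O); d=CH.T@d; return c+d*(h-c[2])/d[2]
im=cv2.imread("pics/w4.png",0)
for col in (500,540,580): print(col, im[160:190,col], im[245:275,col])
for uv,h in [((316,149),0),((540,171),18),((540,179),0),((540,256),18),((463,170),18),((445,258),18)]: print(uv,h,pl(uv,h))
E
```

```text
500 [115 121 117 116 112 106 145 178 174  77  43  38  42  47  95  94  93  94
  96 115 196 198 196 196 196 196 195 197 197 198] [131 131 134 134 133 132 138 179 179 172  35  42  43  42  39  42  42  37
  36  36  44  74  93  96  92  96 120 132 133 140]
540 [176 174 120 120 117 100 161 179 172  36  39  39  37  70  91  92  92  94
  96 137 196 195 195 193 195 192 195 194 195 195] [130 132 134 132 132 130 131 130 128 102  35  35  38  37  39  40  39  34
  40  38  44  82  94  93  90  96 120 129 130 128]
580 [175 172 121 120 114 127 176 175 145  37  40  39  44  79  94  92  93  93
 100 155 194 194 193 194 195 194 192 193 192 194] [132 131 133 131 132 134 132 132 128  84  34  39  36  37  38  37  36  34
  36  37  40  68  67  69  70  77 128 127 126 124]
(316, 149) 0 [-0.83 49.21  0.  ]
(540, 171) 18 [145.74  37.2   18.  ]
(540, 179) 0 [160.52  28.3    0.  ]
(540, 256) 18 [158.45 -23.71  18.  ]
(463, 170) 18 [95.37 37.72 18.  ]
(445, 258) 18 [ 91.11 -25.44  18.  ]
```

```bash
python3 - <<'E'
from ch import *
import pickle
C=pickle.load(open("pics/w4.pkl","rb"))
for dz in (0,-3,3):
  for uv,h in [((540,178.8),18),((540,265.7),18),((540,254.5),0),((580,178.6),18),((580,265.7),18),((316,149),0)]:
    c,d=ray(C,uv); c=CH.T@(c-O); d=CH.T@d; print(dz,uv,h,c+d*(h+dz-c[2])/d[2])
E
```

```text
0 (540, 178.8) 18 [146.82  32.03  18.  ]
0 (540, 265.7) 18 [160.05 -31.35  18.  ]
0 (540, 254.5) 0 [172.97 -31.35   0.  ]
0 (580, 178.6) 18 [173.11  32.23  18.  ]
0 (580, 265.7) 18 [188.79 -31.28  18.  ]
0 (316, 149) 0 [-0.83 49.21  0.  ]
-3 (540, 178.8) 18 [149.1   31.43  15.  ]
-3 (540, 265.7) 18 [162.54 -32.96  15.  ]
-3 (540, 254.5) 0 [175.43 -32.82  -3.  ]
-3 (580, 178.6) 18 [175.81  31.64  15.  ]
-3 (580, 265.7) 18 [191.73 -32.89  15.  ]
-3 (316, 149) 0 [-0.9  48.91 -3.  ]
3 (540, 178.8) 18 [144.54  32.62  21.  ]
3 (540, 265.7) 18 [157.56 -29.74  21.  ]
3 (540, 254.5) 0 [170.51 -29.88   3.  ]
3 (580, 178.6) 18 [170.42  32.83  21.  ]
3 (580, 265.7) 18 [185.84 -29.68  21.  ]
3 (316, 149) 0 [-0.76 49.5   3.  ]
```

Frame confirmed (walls at y≈±31, width 62–63). Moving to hover about 9 mm above the floor at x≈48.

Call:
{"method": "step_arm", "body": {"translation": [[0.008,0.22,0],[0.008,0.22,0.1],[0.008,0.22,0.215],[0.008,0.22,0.215],[0.008,0.22,0.215],[0.008,0.22,0.215]], "delta_rot": [[0,0,0],[0,0,0],[0,0,0],[0,0,0],[0,0,0],[0,0,0]], "fingers": [0.6,0.6,0.6,0.6,0.6,0.6]}}

```text
time_s: 7.48
tool_pos: [556.9, 109.2, 157.5]
tool_rot: [-2.901, -0.003, -0.226]
force: [0.9, -0.2, -3.3]
grip_width: 53.9
grip_force: 64.9
```

```bash
python3 ch.py
```

```text
t 7.475 ch [48.88  2.1  43.37] F_ch [ 0.77  0.95 -3.16] grip 53.94401306660208 64.91525530815125
rot err tool (units 2pi) [-0.05 -0.33  0.45] e-3
```

Call:
{"method": "step_arm", "body": {"translation": [[0,0,0.015],[0,0,0.025],[0,0,0.025],[0,0,0.03],[0,0,0.03]], "delta_rot": [[0,0,0],[0,0,0],[0,0,0],[0,0,0],[0,0,0]], "fingers": [0.6,0.6,0.6,0.6,0.6]}}

```text
time_s: 8.1
tool_pos: [556.1, 110.4, 150.1]
tool_rot: [-2.902, 0.0, -0.227]
force: [0.3, 0.4, -1.9]
grip_width: 54.0
grip_force: 64.9
```

```bash
python3 ch.py
```

```text
t 8.1 ch [49.65  1.13 35.96] F_ch [ 0.01  0.17 -2.  ] grip 53.99869704234683 64.91632103919983
rot err tool (units 2pi) [0.01 0.1  0.26] e-3
```

Call:
{"method": "step_arm", "body": {"translation": [[0,0,0.005],[0,0,0.005],[0,0,0.005]], "delta_rot": [[0,0,0],[0,0,0],[0,0,0]], "fingers": [0.6,0.6,0.6]}}

```text
time_s: 8.48
tool_pos: [556.2, 110.7, 149.3]
tool_rot: [-2.902, -0.0, -0.227]
force: [-0.2, 0.1, -2.8]
grip_width: 54.0
grip_force: 64.9
```

Call:
{"method": "step_arm", "body": {"translation": [[0,0,0.005],[0,0,0.005],[0,0,0.005]], "delta_rot": [[0,0,0],[0,0,0],[0,0,0]], "fingers": [0.6,0.6,0.6]}}

```text
time_s: 8.85
tool_pos: [556.3, 111.0, 148.3]
tool_rot: [-2.902, 0.0, -0.227]
force: [0.3, 0.1, -2.3]
grip_width: 54.0
grip_force: 64.9
```

```bash
python3 ch.py
```

```text
t 8.85 ch [49.55  1.14 34.03] F_ch [ 0.39  0.3  -2.25] grip 53.959104468211905 64.91661429405212
rot err tool (units 2pi) [-0.    0.07  0.28] e-3
```

Call:
{"method": "step_arm", "body": {"translation": [[0,0,0.005],[0,0,0.005],[0,0,0.005]], "delta_rot": [[0,0,0],[0,0,0],[0,0,0]], "fingers": [0.6,0.6,0.6]}}

```text
time_s: 9.22
tool_pos: [556.5, 111.0, 148.0]
tool_rot: [-2.902, -0.0, -0.227]
force: [-3.7, -2.1, 3.0]
grip_width: 54.1
grip_force: 65.8
```

Call:
{"method": "step_arm", "body": {"translation": [[0,0,0.005],[0,0,0.005],[0,0,0.005]], "delta_rot": [[0,0,0],[0,0,0],[0,0,0]], "fingers": [0.6,0.6,0.6]}}

```text
time_s: 9.6
tool_pos: [556.5, 111.1, 147.9]
tool_rot: [-2.902, -0.0, -0.226]
force: [-5.7, -3.4, 9.9]
grip_width: 54.2
grip_force: 66.7
```

```bash
python3 ch.py
```

```text
t 9.6 ch [49.5   1.33 33.67] F_ch [ 2.17 -4.79 10.69] grip 54.17745567207509 66.65550470352173
rot err tool (units 2pi) [0.04 0.04 0.36] e-3
```

Call:
{"method": "step_arm", "body": {"translation": [[0,0,-0.003],[0,0,-0.003],[0,0,-0.003],[0,0,-0.003],[0,0,-0.003],[0,0,-0.003]], "delta_rot": [[0,0,0],[0,0,0],[0,0,0],[0,0,0],[0,0,0],[0,0,0]], "fingers": [0.4,0.2,0,0,0,0]}}

```text
time_s: 10.35
tool_pos: [556.4, 111.3, 146.9]
tool_rot: [-2.902, 0.0, -0.227]
force: [-0.5, 0.0, 0.0]
grip_width: 85.5
grip_force: 0.0
```

Call:
{"method": "step_arm", "body": {"translation": [[0,0,-0.1],[0,0,-0.25],[0,-0.2,-0.3],[0,-0.45,-0.3],[0,-0.45,-0.3],[0,-0.45,-0.3],[0,-0.45,-0.3]], "delta_rot": [[0,0,0],[0,0,0],[0,0,0],[0,0,0],[0,0,0],[0,0,0],[0,0,0]], "fingers": [0,0,0,0.5,1,1,1]}}

```text
time_s: 11.22
tool_pos: [572.2, 181.5, 225.7]
tool_rot: [-2.902, 0.002, -0.228]
force: [0.3, -0.1, 0.5]
grip_width: 12.2
grip_force: 0.0
```

```bash
python3 snap.py w5; python3 ch.py
```

```text
[572.25 181.54 225.67] [-2.9   0.   -0.23]
t 11.275 ch [-39.11   0.86  92.11] F_ch [ 0.01 -0.41 -0.6 ] grip 4.836635668823873 0.0
rot err tool (units 2pi) [0.11 0.24 0.  ] e-3
```

View pics/w5.png

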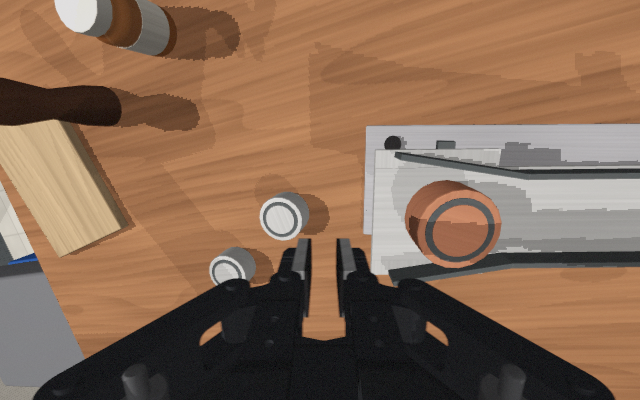

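w5: mould lies in the flared end, top ring centred at about (460,230), between the walls, fingers clear.

```bash
python3 - <<'E'
from ch import *
import pickle
C=pickle.load(open("pics/w5.pkl","rb"))
im=cv2.imread("pics/w5.png"); h=cv2.cvtColor(im,cv2.COLOR_BGR2HSV)
m=np.zeros(im.shape[:2],np.uint8); cv2.circle(m,(460,230),42,255,-1)
r=((h[...,1]<110)&(h[...,2]<125)&(m>0)).astype(np.uint8)
e=cv2.fitEllipse(max(cv2.findContours(r,0,1)[0],key=cv2.contourArea)); print(e)
def pl(uv,hh):
    c,d=ray(C,uv); c=CH.T@(c-O); d=CH.T@d; return c+d*(hh-c[2])/d[2]
print("mould",pl(e[0],34),"h32",pl(e[0],32)); print("corner",pl((374,149),1))
E
python3 ch.py
```

```text
((459.4150085449219, 229.70883178710938), (60.93517303466797, 70.76986694335938), 62.72570037841797)
mould [50.53  0.87 34.  ] h32 [51.53  0.09 32.  ]
corner [-2.58 50.24  1.  ]
t 11.275 ch [-39.11   0.86  92.11] F_ch [ 0.01 -0.41 -0.6 ] grip 4.836635668823873 0.0
rot err tool (units 2pi) [0.11 0.24 0.  ] e-3
```

Call:
{"method": "step_arm", "body": {"translation": [[0,0.12,0],[0,0.12,0.2],[0,0.12,0.31],[0,0.12,0.31],[0,0.12,0.31],[0,0.12,0.31]], "delta_rot": [[0,0,0],[0,0,0],[0,0,0],[0,0,0],[0,0,0],[0,0,0]], "fingers": [1,1,1,1,1,1]}}

```text
time_s: 12.02
tool_pos: [572.0, 173.9, 162.3]
tool_rot: [-2.901, -0.003, -0.227]
force: [-0.5, 0.5, 0.2]
grip_width: -0.0
grip_force: 0.0
```

```bash
python3 ch.py
```

```text
t 12.025 ch [-16.76   2.2   32.23] F_ch [-0.41 -0.57  0.07] grip -0.030623725031089285 0.0
rot err tool (units 2pi) [-0.12 -0.38  0.3 ] e-3
```

Call:
{"method": "step_arm", "body": {"translation": [[0,0.03,0],[0,0.06,0],[0,0.09,0],[0,0.11,0],[0,0.13,0],[0,0.15,0],[0,0.17,0],[0,0.19,0]], "delta_rot": [[0,0,0],[0,0,0],[0,0,0],[0,0,0],[0,0,0],[0,0,0],[0,0,0],[0,0,0]], "fingers": [1,1,1,1,1,1,1,1]}}

```text
time_s: 13.02
tool_pos: [562.6, 138.1, 151.6]
tool_rot: [-2.901, -0.0, -0.227]
force: [-0.3, 1.4, 0.2]
grip_width: -0.0
grip_force: 0.6
```

```bash
python3 ch.py;python3 snap.py w6; python3 - <<'E'
from h import *
im=read_camera("side")[150:250,230:380,::-1]; a=cv2.imread("pics/w6.png")[100:400,240:640]
cv2.imwrite("pics/m6.png",np.hstack([a,cv2.resize(im,(400,300))[:, :]]))
E
```

```text
t 13.025 ch [21.69  1.11 30.64] F_ch [-1.31 -0.61 -0.07] grip -0.04453490130305355 0.5531354807317257
rot err tool (units 2pi) [-0.03  0.07  0.3 ] e-3
[562.56 138.13 151.6 ] [-2.9  -0.   -0.23]
```

View pics/m6.png

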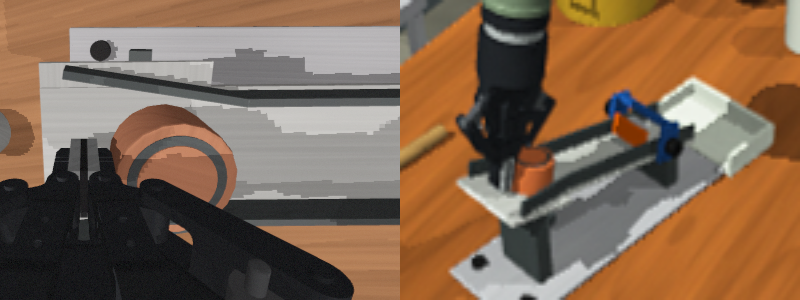

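m6: closed fingers sit right behind the mould (touching), mould upright between the walls and starting to move; gate still far downhill. Estimating the gate's position and the pusher offset.

```bash
python3 - <<'E'
from ch import *
import pickle
def pl(C,uv,hh):
    c,d=ray(C,uv); c=CH.T@(c-O); d=CH.T@d; return c+d*(hh-c[2])/d[2]
C1,C6=[pickle.load(open(f"pics/{n}.pkl","rb")) for n in("w1","w6")]
im=cv2.imread("pics/w1.png"); hs=cv2.cvtColor(im,cv2.COLOR_BGR2HSV)
m=((hs[...,0]<15)&(hs[...,1]>180)&(hs[...,2]>120)).astype(np.uint8); m[:, :520]=0;m[:50]=0;m[140:]=0
c=max(cv2.findContours(m,0,2)[0],key=cv2.contourArea); pts=cv2.approxPolyDP(c,4,True)[:,0]; print(pts)
for p in pts: print(p,"foot",pl(C1,p,5),"top",pl(C1,p,29))
print("mould6",pl(C6,(420,275),34))
im=cv2.imread("pics/w6.png"); hs=cv2.cvtColor(im,cv2.COLOR_BGR2HSV)
m=((hs[...,0]<15)&(hs[...,1]>180)&(hs[...,2]>120)).astype(np.uint8); print(np.argwhere(m[180:280,560:]).shape)
E
```

```text
[[549  97]
 [546 110]
 [552 112]
 [543 124]
 [557 125]
 [549 123]
 [554 111]
 [559 117]
 [566 114]
 [566 122]
 [560 119]
 [563 124]
 [571 103]
 [554 110]
 [560 100]]
[549  97] foot [231.96   6.13   5.  ] top [203.4    3.65  29.  ]
[546 110] foot [231.75  -5.85   5.  ] top [203.21  -7.11  29.  ]
[552 112] foot [239.7   -7.54   5.  ] top [210.36  -8.62  29.  ]
[543 124] foot [231.8  -19.05   5.  ] top [203.26 -18.98  29.  ]
[557 125] foot [249.73 -19.78   5.  ] top [219.37 -19.63  29.  ]
[549 123] foot [239.02 -18.     5.  ] top [209.75 -18.03  29.  ]
[554 111] foot [241.91  -6.54   5.  ] top [212.35  -7.73  29.  ]
[559 117] foot [249.92 -12.07   5.  ] top [219.55 -12.7   29.  ]
[566 114] foot [257.96  -9.04   5.  ] top [226.77  -9.98  29.  ]
[566 122] foot [260.41 -16.72   5.  ] top [228.97 -16.88  29.  ]
[560 119] foot [251.78 -13.95   5.  ] top [221.22 -14.39  29.  ]
[563 124] foot [257.14 -18.71   5.  ] top [226.04 -18.67  29.  ]
[571 103] foot [261.02   1.48   5.  ] top [229.52  -0.52  29.  ]
[554 110] foot [241.63  -5.61   5.  ] top [212.1   -6.89  29.  ]
[560 100] foot [246.28   3.84   5.  ] top [216.28   1.6   29.  ]
mould6 [65.48  3.48 34.  ]
(0, 2)
```

Call:
{"method": "step_arm", "body": {"translation": [[0,0.025,0],[0,0.05,0],[0,0.075,0],[0,0.1,0],[0,0.125,0],[0,0.15,0],[0,0.175,0],[0,0.2,0]], "delta_rot": [[0,0,0],[0,0,0],[0,0,0],[0,0,0],[0,0,0],[0,0,0],[0,0,0],[0,0,0]], "fingers": [1,1,1,1,1,1,1,1]}}

```text
time_s: 14.12
tool_pos: [553.8, 100.1, 142.1]
tool_rot: [-2.901, -0.0, -0.227]
force: [-0.0, 1.1, 0.2]
grip_width: 0.1
grip_force: 0.9
```

```bash
python3 ch.py
```

```text
t 14.125 ch [61.87  1.22 30.7 ] F_ch [-1.05 -0.29 -0.06] grip 0.07532845559621608 0.8501393347978592
rot err tool (units 2pi) [-0.02  0.06  0.27] e-3
```

Call:
{"method": "step_arm", "body": {"translation": [[0,0.025,0],[0,0.05,0],[0,0.075,0],[0,0.1,0],[0,0.125,0],[0,0.15,0],[0,0.175,0],[0,0.2,0]], "delta_rot": [[0,0,0],[0,0,0],[0,0,0],[0,0,0],[0,0,0],[0,0,0],[0,0,0],[0,0,0]], "fingers": [1,1,1,1,1,1,1,1]}}

```text
time_s: 15.12
tool_pos: [545.1, 62.2, 132.6]
tool_rot: [-2.902, -0.0, -0.227]
force: [0.4, 2.4, 2.0]
grip_width: -0.0
grip_force: 1.0
```

```bash
python3 ch.py
```

```text
t 15.125 ch [101.9    1.28  30.69] F_ch [-2.82 -0.16  1.37] grip -0.03995676585762042 1.0190720111131668
rot err tool (units 2pi) [-0.01  0.06  0.27] e-3
```

Call:
{"method": "step_arm", "body": {"translation": [[0,0.015,0],[0,0.03,0],[0,0.045,0],[0,0.06,0]], "delta_rot": [[0,0,0],[0,0,0],[0,0,0],[0,0,0]], "fingers": [1,1,1,1]}}

```text
time_s: 15.62
tool_pos: [542.5, 51.1, 129.8]
tool_rot: [-2.902, -0.0, -0.227]
force: [0.1, 1.6, 1.7]
grip_width: -0.2
grip_force: 1.1
```

```bash
cat > obs.py <<'E'
from ch import *
import pickle
o,_=st(); C=cam("wrist",o); im=read_camera("wrist"); hs=cv2.cvtColor(im,cv2.COLOR_RGB2HSV)
def pl(uv,hh):
    c,d=ray(C,uv); c=CH.T@(c-O); d=CH.T@d; return c+d*(hh-c[2])/d[2]
m=((hs[...,0]<16)&(hs[...,1]>120)&(hs[...,2]>90)).astype(np.uint8); m[:170]=0
for c in sorted(cv2.findContours(m,0,2)[0],key=cv2.contourArea)[::-1][:4]:
    x,y,w,h=cv2.boundingRect(c); u=(x+w,y+h/2); print((x,y,w,h),cv2.contourArea(c),"mean",hs[y+h//2,x+w//2],"L@34",pl((x,y+h/2),34),"R@34",pl((x+w,y+h/2),34))
E
python3 obs.py
```

```text
t 15.625 ch [113.69   1.29  30.65] F_ch [-1.93 -0.22  1.29] grip -0.24089767750910746 1.083461232483387
rot err tool (units 2pi) [-0.01  0.06  0.29] e-3
(0, 170, 147, 230) 23792.5 mean [ 30   7 112] L@34 [-34.83  -1.68  34.  ] R@34 [32.64 -1.62 34.  ]
(355, 207, 122, 102) 3352.0 mean [  9 133 153] L@34 [127.7   12.11  34.  ] R@34 [182.13  12.16  34.  ]
(538, 205, 59, 118) 2628.5 mean [ 12 191  76] L@34 [209.95   9.22  34.  ] R@34 [236.44   9.25  34.  ]
(377, 246, 80, 56) 2625.0 mean [  9 131 152] L@34 [137.93   4.13  34.  ] R@34 [174.22   4.17  34.  ]
```

Call:
{"method": "step_arm", "body": {"translation": [[0,0.02,0],[0,0.04,0],[0,0.06,0],[0,0.08,0],[0,0.1,0],[0,0.12,0],[0,0.14,0],[0,0.16,0]], "delta_rot": [[0,0,0],[0,0,0],[0,0,0],[0,0,0],[0,0,0],[0,0,0],[0,0,0],[0,0,0]], "fingers": [1,1,1,1,1,1,1,1]}}

```text
time_s: 16.68
tool_pos: [535.5, 20.6, 122.1]
tool_rot: [-2.902, 0.0, -0.227]
force: [1.9, 0.8, 1.5]
grip_width: 0.2
grip_force: 1.1
```

```bash
python3 obs.py
```

```text
t 16.675 ch [145.85   1.34  30.65] F_ch [-1.59  1.71  1.15] grip 0.18253208581065042 1.0526394098997116
rot err tool (units 2pi) [-0.    0.07  0.27] e-3
(0, 170, 114, 230) 12565.0 mean [30  5 99] L@34 [-2.65 -1.6  34.  ] R@34 [49.67 -1.56 34.  ]
(576, 324, 64, 76) 3730.0 mean [ 13 131 175] L@34 [272.2 -45.   34. ] R@34 [304.23 -44.98  34.  ]
(354, 206, 124, 103) 3508.5 mean [ 10 132 157] L@34 [159.41  12.42  34.  ] R@34 [214.7   12.46  34.  ]
(377, 246, 80, 56) 2633.5 mean [ 10 133 155] L@34 [170.09   4.19  34.  ] R@34 [206.38   4.22  34.  ]
```

```bash
cat > gap.py <<'E'
from ch import *
o,_=st(); C=cam("wrist",o); im=read_camera("wrist"); hs=cv2.cvtColor(im,cv2.COLOR_RGB2HSV)
def pl(uv,hh):
    c,d=ray(C,uv); c=CH.T@(c-O); d=CH.T@d; return c+d*(hh-c[2])/d[2]
for r in (225,240,255,265):
    print(r," ".join(f"{c}:{hs[r,c,0]},{hs[r,c,1]},{hs[r,c,2]}" for c in range(464,545,4)))
E
python3 gap.py
```

```text
t 16.725 ch [146.36   1.32  30.59] F_ch [-0.45  0.18  0.52] grip -0.19087227592871747 0.6812069937586784
rot err tool (units 2pi) [0.1  0.08 0.24] e-3
225 464:18,10,130 468:20,6,131 472:20,12,132 476:20,6,133 480:10,186,81 484:12,199,78 488:10,183,81 492:11,180,160 496:11,175,160 500:11,181,158 504:11,176,161 508:12,178,186 512:12,173,203 516:12,169,205 520:12,171,204 524:30,4,130 528:30,4,134 532:20,5,154 536:18,8,154 540:10,5,154 544:20,5,153
240 464:23,8,127 468:15,8,132 472:12,10,132 476:11,193,78 480:12,188,80 484:10,186,81 488:12,198,80 492:10,181,93 496:11,177,160 500:12,179,160 504:11,178,162 508:12,169,204 512:12,167,206 516:12,169,205 520:20,6,134 524:20,6,136 528:30,5,154 532:23,7,156 536:23,7,155 540:15,7,156 544:18,8,156
255 464:9,133,151 468:10,129,154 472:9,124,150 476:11,207,79 480:10,188,80 484:12,198,80 488:10,173,81 492:11,187,79 496:12,194,79 500:11,186,81 504:11,178,162 508:11,178,162 512:11,181,137 516:165,6,81 520:0,6,83 524:150,3,85 528:150,3,85 532:150,6,85 536:158,12,83 540:0,0,91 544:170,8,91
265 464:12,18,70 468:10,133,153 472:9,133,153 476:10,195,81 480:11,191,80 484:12,199,78 488:11,179,81 492:10,182,80 496:11,183,81 500:11,195,85 504:11,178,162 508:12,184,137 512:11,75,85 516:60,3,85 520:160,5,145 524:150,5,146 528:150,5,144 532:150,4,145 536:160,5,145 540:150,4,118 544:15,4,118
```

```bash
cat >> gap.py <<'E'
print("gate top",pl((506.5,255),29.6),"foot",pl((475,240),5.6),"mould edge",pl((475,260),34.6),pl((477,260),34.6))
r=275
for r in (270,280,290): print(r," ".join(f"{c}:{hs[r,c,0]},{hs[r,c,1]},{hs[r,c,2]}" for c in range(460,520,3)))
E
python3 gap.py | grep -v "^2[246]"
```

```text
t 16.775 ch [146.27   1.29  30.54] F_ch [-0.52  0.06  0.77] grip 0.13390471995648023 0.08273243671283126
rot err tool (units 2pi) [0.11 0.09 0.21] e-3
255 464:10,133,152 468:10,132,153 472:10,127,150 476:11,175,83 480:10,183,81 484:11,200,79 488:10,183,81 492:10,183,81 496:12,179,81 500:10,179,81 504:12,182,161 508:11,178,163 512:11,186,136 516:160,10,78 520:150,3,81 524:150,6,85 528:143,12,85 532:170,9,85 536:165,6,85 540:165,6,91 544:150,3,92
gate top [230.63  11.46  29.6 ] foot [228.57   8.57   5.6 ] mould edge [213.58  11.48  34.6 ] [214.47  11.48  34.6 ]
270 460:120,4,69 463:75,7,70 466:11,44,82 469:9,131,154 472:10,138,151 475:10,134,150 478:11,213,78 481:11,188,80 484:11,181,79 487:12,194,80 490:11,190,79 493:11,188,80 496:11,213,78 499:11,189,81 502:12,178,163 505:11,179,161 508:11,184,136 511:11,146,117 514:165,7,70 517:150,3,146
280 460:90,15,70 463:105,15,70 466:9,24,75 469:9,130,153 472:10,135,149 475:9,132,147 478:11,200,79 481:11,197,79 484:12,206,78 487:11,188,80 490:11,206,78 493:10,187,79 496:12,196,78 499:11,184,147 502:12,178,162 505:12,179,161 508:11,183,135 511:150,4,69 514:160,6,131 517:165,3,146
290 460:90,7,69 463:90,8,68 466:9,130,151 469:10,136,150 472:10,136,148 475:10,185,80 478:13,203,78 481:11,183,81 484:11,176,81 487:9,168,82 490:10,190,79 493:12,215,76 496:10,181,89 499:12,181,162 502:11,182,161 505:11,174,163 508:0,4,70 511:150,3,74 514:170,5,147 517:150,2,146
```

Call:
{"method": "step_arm", "body": {"translation": [[0,0.006,0],[0,0.012,0],[0,0.018,0],[0,0.024,0],[0,0.03,0],[0,0.036,0],[0,0.042,0],[0,0.048,0]], "delta_rot": [[0,0,0],[0,0,0],[0,0,0],[0,0,0],[0,0,0],[0,0,0],[0,0,0],[0,0,0]], "fingers": [1,1,1,1,1,1,1,1]}}

```text
time_s: 17.82
tool_pos: [533.4, 11.7, 119.8]
tool_rot: [-2.902, 0.0, -0.227]
force: [0.8, 0.4, -0.9]
grip_width: -0.0
grip_force: 0.4
```

```bash
cat > gap2.py <<'E'
from ch import *
o,_=st(); C=cam("wrist",o); im=read_camera("wrist"); hs=cv2.cvtColor(im,cv2.COLOR_RGB2HSV)
def pl(uv,hh):
    c,d=ray(C,uv); c=CH.T@(c-O); d=CH.T@d; return c+d*(hh-c[2])/d[2]
for r in (235,255,275): print(r," ".join(f"{c}:{hs[r,c,1]},{hs[r,c,2]}" for c in range(456,512,2)))
for r in (215,220,225): print(r," ".join(f"{c}:{hs[r,c,1]},{hs[r,c,2]}" for c in range(440,512,3)))
E
python3 gap2.py
```

```text
t 17.825 ch [155.3    1.33  30.62] F_ch [-0.3   0.66 -1.02] grip -0.033939510169152406 0.40966780856251717
rot err tool (units 2pi) [0.   0.08 0.26] e-3
235 456:128,165 458:136,101 460:137,91 462:195,81 464:198,81 466:171,82 468:198,80 470:183,82 472:187,79 474:198,80 476:196,78 478:178,83 480:181,161 482:176,162 484:182,161 486:178,176 488:168,207 490:171,206 492:168,207 494:169,207 496:170,205 498:171,206 500:59,150 502:8,133 504:8,133 506:8,132 508:10,134 510:8,132
255 456:15,69 458:4,68 460:38,81 462:132,151 464:134,154 466:138,153 468:135,153 470:135,151 472:131,150 474:188,80 476:194,79 478:203,78 480:195,81 482:201,81 484:180,163 486:178,162 488:177,163 490:175,163 492:186,136 494:156,118 496:10,77 498:6,81 500:3,82 502:9,84 504:3,84 506:6,83 508:12,85 510:6,84
275 456:134,156 458:8,68 460:8,68 462:4,68 464:11,67 466:27,75 468:129,154 470:134,154 472:137,151 474:137,149 476:149,128 478:201,80 480:191,111 482:177,164 484:176,164 486:175,165 488:175,162 490:175,137 492:7,71 494:7,75 496:3,147 498:5,149 500:3,148 502:3,147 504:7,150 506:3,148 508:3,149 510:3,147
215 440:7,155 443:8,153 446:6,130 449:8,131 452:6,130 455:10,133 458:8,131 461:12,131 464:194,80 467:183,81 470:180,156 473:183,155 476:179,161 479:178,162 482:180,150 485:187,105 488:184,97 491:185,105 494:189,104 497:12,155 500:6,158 503:6,157 506:8,156 509:8,159
220 440:139,88 443:13,134 446:8,131 449:8,132 452:8,132 455:10,134 458:6,131 461:10,130 464:192,81 467:188,80 470:185,80 473:182,84 476:179,157 479:179,161 482:178,162 485:178,162 488:177,166 491:170,205 494:172,205 497:171,206 500:170,206 503:8,159 506:6,159 509:8,159
225 440:141,92 443:135,91 446:135,89 449:8,131 452:6,131 455:10,131 458:6,131 461:86,104 464:209,78 467:192,81 470:203,79 473:191,80 476:183,81 479:182,161 482:181,161 485:176,161 488:176,196 491:168,205 494:168,205 497:169,205 500:169,205 503:10,156 506:7,153 509:8,134
```

Call:
{"method": "step_arm", "body": {"translation": [[0,0.003,0],[0,0.006,0],[0,0.009,0],[0,0.012,0],[0,0.015,0],[0,0.018,0]], "delta_rot": [[0,0,0],[0,0,0],[0,0,0],[0,0,0],[0,0,0],[0,0,0]], "fingers": [1,1,1,1,1,1]}}

```text
time_s: 18.62
tool_pos: [532.6, 8.4, 119.0]
tool_rot: [-2.902, -0.0, -0.227]
force: [0.4, 0.2, 0.1]
grip_width: -0.3
grip_force: 0.5
```

```bash
python3 gap2.py | grep -v "^2[123]"
```

```text
t 18.625 ch [158.79   1.37  30.65] F_ch [-0.32  0.3   0.06] grip -0.2974720235110089 0.47607025131583214
rot err tool (units 2pi) [-0.01  0.07  0.28] e-3
255 456:7,71 458:15,70 460:71,97 462:133,151 464:130,155 466:132,155 468:130,155 470:135,153 472:138,148 474:200,79 476:178,163 478:177,164 480:174,166 482:176,164 484:190,137 486:170,135 488:10,77 490:3,85 492:6,86 494:9,86 496:6,87 498:9,88 500:3,84 502:9,86 504:3,85 506:6,87 508:6,86 510:9,86
275 456:131,158 458:7,69 460:4,64 462:8,67 464:8,66 466:30,76 468:132,154 470:132,155 472:133,153 474:133,152 476:150,155 478:179,164 480:174,164 482:179,138 484:4,70 486:7,75 488:5,150 490:2,147 492:3,148 494:3,149 496:2,148 498:3,149 500:3,147 502:3,150 504:3,149 506:5,150 508:5,150 510:7,156
```

Call:
{"method": "step_arm", "body": {"translation": [[0,0.0025,0],[0,0.005,0],[0,0.0075,0],[0,0.01,0]], "delta_rot": [[0,0,0],[0,0,0],[0,0,0],[0,0,0]], "fingers": [1,1,1,1]}}

```text
time_s: 19.18
tool_pos: [532.5, 7.2, 118.9]
tool_rot: [-2.9, -0.0, -0.227]
force: [1.7, 5.3, 1.9]
grip_width: 0.4
grip_force: 3.0
```

```bash
python3 gap2.py | grep -v "^2[123]"
```

```text
t 19.175 ch [159.9    1.47  30.81] F_ch [-5.85  0.42  0.56] grip 0.4443219062821106 3.0304549634456635
rot err tool (units 2pi) [-0.27  0.02  0.28] e-3
255 456:11,70 458:11,72 460:97,113 462:132,153 464:132,156 466:137,153 468:130,155 470:131,154 472:134,147 474:185,91 476:174,164 478:173,165 480:178,165 482:175,163 484:178,162 486:75,85 488:3,84 490:6,86 492:6,88 494:3,85 496:6,86 498:6,85 500:6,86 502:3,87 504:3,84 506:6,87 508:3,85 510:12,86
275 456:128,157 458:7,69 460:11,68 462:11,67 464:11,68 466:76,97 468:131,154 470:133,155 472:132,153 474:134,150 476:168,161 478:177,163 480:185,139 482:176,136 484:7,70 486:6,83 488:5,150 490:3,149 492:5,148 494:3,149 496:5,149 498:3,150 500:3,149 502:3,150 504:7,151 506:5,148 508:7,152 510:7,155
```

Contact with the gate: force jumped to about 5.9 N after 1.1 mm. Backing off gently, then withdrawing.

Call:
{"method": "step_arm", "body": {"translation": [[0,-0.003,0],[0,-0.005,0],[0,-0.007,0],[0,-0.009,0]], "delta_rot": [[0,0,0],[0,0,0],[0,0,0],[0,0,0]], "fingers": [1,1,1,1]}}

```text
time_s: 19.73
tool_pos: [532.5, 7.8, 118.8]
tool_rot: [-2.903, 0.0, -0.227]
force: [0.8, 1.6, -0.4]
grip_width: 0.2
grip_force: 0.6
```

```bash
python3 gap2.py | grep -v "^2[123]"
```

```text
t 19.725 ch [159.44   1.35  30.6 ] F_ch [-1.55  0.45 -0.82] grip 0.2465740811549823 0.5742938071489334
rot err tool (units 2pi) [0.15 0.08 0.28] e-3
255 456:8,67 458:15,70 460:70,99 462:133,151 464:135,153 466:132,156 468:134,154 470:131,154 472:133,149 474:194,84 476:175,165 478:179,162 480:176,165 482:178,163 484:178,139 486:158,118 488:6,80 490:3,84 492:6,87 494:6,85 496:9,85 498:9,86 500:9,85 502:6,86 504:6,87 506:9,88 508:9,85 510:9,88
275 456:131,158 458:11,67 460:11,69 462:15,70 464:8,67 466:33,77 468:128,155 470:130,155 472:132,155 474:134,152 476:148,155 478:178,165 480:185,139 482:186,137 484:4,72 486:3,75 488:2,149 490:3,148 492:5,149 494:3,150 496:3,149 498:2,148 500:3,148 502:7,150 504:5,148 506:5,150 508:3,148 510:7,156
```

Call:
{"method": "step_arm", "body": {"translation": [[0,-0.002,0],[0,-0.004,0],[0,-0.008,0],[0,-0.02,0],[0,-0.06,0],[0,-0.1,0],[0,-0.1,0]], "delta_rot": [[0,0,0],[0,0,0],[0,0,0],[0,0,0],[0,0,0],[0,0,0],[0,0,0]], "fingers": [1,1,1,1,1,1,1]}}

```text
time_s: 20.65
tool_pos: [537.2, 27.9, 124.0]
tool_rot: [-2.902, -0.001, -0.225]
force: [0.8, -0.4, 0.1]
grip_width: 0.3
grip_force: 0.0
```

Call:
{"method": "step_arm", "body": {"translation": [[0,0,-0.2],[0,0,-0.4],[0,0.15,-0.4],[0,0.3,-0.4],[0,0.3,-0.4],[0,0.3,-0.4],[0,0.3,-0.4]], "delta_rot": [[0,0,0],[0,0,0],[0,0,0],[0,0,0],[0,0,0],[0,0,0],[0,0,0]], "fingers": [1,1,1,1,1,1,1]}}

```text
time_s: 21.52
tool_pos: [519.8, -47.4, 187.3]
tool_rot: [-2.901, -0.0, -0.226]
force: [0.4, -0.4, -0.8]
grip_width: -0.3
grip_force: 0.0
```

```bash
python3 snap.py w9; python3 - <<'E'
from ch import *
import pickle
st(); C=pickle.load(open("pics/w9.pkl","rb")); im=cv2.imread("pics/w9.png"); hs=cv2.cvtColor(im,cv2.COLOR_BGR2HSV)
def pl(uv,hh):
    c,d=ray(C,uv); c=CH.T@(c-O); d=CH.T@d; return c+d*(hh-c[2])/d[2]
def pix(p): return proj(C,O+CH@np.array(p,float))
print("expect mould top",pix([202,.6,34.6]),"gate top",pix([230,.6,29.6]))
u,v=map(int,pix([202,.6,34.6]))
m=np.zeros(im.shape[:2],np.uint8); cv2.circle(m,(u,v),36,255,-1)
r=((hs[...,1]<110)&(hs[...,2]<110)&(m>0)).astype(np.uint8)
c=max(cv2.findContours(r,0,1)[0],key=cv2.contourArea); e=cv2.fitEllipse(c); print(e,"centre",pl(e[0],34.6))
for dv in (-20,-12,-4,4,12): 
  row=v+dv; print(row," ".join(f"{c}:{hs[row,c,1]},{hs[row,c,2]}" for c in range(u+20,min(u+64,640),2)))
E
```

```text
[519.79 -47.43 187.34] [-2.9  -0.   -0.23]
t 21.575 ch [198.16   1.48 110.62] F_ch [-0.59 -0.02  0.21] grip 0.07244317587790054 0.0
rot err tool (units 2pi) [-0.02  0.07  0.47] e-3
expect mould top [328.85 222.14] gate top [366.76 219.9 ]
((327.5374755859375, 224.09982299804688), (60.835670471191406, 66.3139877319336), 172.4739227294922) centre [201.06  -0.9   34.6 ]
202 348:9,86 350:15,86 352:123,155 354:130,184 356:130,185 358:128,184 360:133,146 362:179,77 364:190,75 366:183,155 368:174,198 370:171,198 372:169,198 374:159,167 376:6,79 378:6,79 380:3,79 382:6,83 384:3,90 386:6,130 388:6,132 390:3,151
210 348:124,183 350:16,95 352:9,86 354:15,87 356:40,102 358:125,187 360:126,186 362:128,180 364:168,85 366:178,156 368:176,158 370:190,153 372:135,134 374:4,181 376:6,183 378:4,182 380:3,182 382:4,181 384:4,182 386:4,182 388:5,105 390:2,103
218 348:127,186 350:128,188 352:95,143 354:12,85 356:6,87 358:43,102 360:125,187 362:127,185 364:131,170 366:177,157 368:179,157 370:182,154 372:127,154 374:3,182 376:3,182 378:4,183 380:3,182 382:3,183 384:4,183 386:4,181 388:9,113 390:5,113
226 348:125,185 350:123,186 352:53,111 354:11,89 356:9,84 358:81,129 360:125,185 362:127,185 364:130,172 366:177,157 368:177,157 370:181,155 372:43,107 374:3,182 376:4,184 378:4,183 380:6,184 382:3,183 384:3,182 386:3,167 388:8,124 390:2,125
234 348:120,185 350:11,90 352:12,87 354:3,86 356:126,186 358:128,183 360:125,185 362:145,141 364:184,86 366:183,156 368:180,163 370:176,167 372:163,197 374:8,125 376:8,128 378:6,126 380:8,128 382:6,129 384:10,125 386:10,127 388:6,127 390:8,127
```

```bash
python3 -c "
from rig import bot; print(bot.sign_off())"
```

```text
the job is handed in; nothing more can be done
None
```

I handed the job in with the copper mould flat in the chute against the orange gate and the arm withdrawn; the contact peaked at about 6 N (I estimate the gate gave under about 1 mm), the last image puts the mould within about 1 mm of the gate (near the limit of that view), and the sign-off returned no verdict.

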